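Hang the lift-off gate on the crate's pintles

TASK

Take the small plank gate with the two steel knuckles out of the slotted rack and hang it, standing open, on the wooden crate's bracket, by lowering it gently until both knuckles have dropped fully down over the two upright pins. Then swing the gate shut against the crate's stop post and let go. The pins are not exactly where the crate's measurements put them, so find them by feel without forcing anything, and leave the other things on the bench alone.

Things in the scene. Friction and masses are not known exactly. Their poses are not given: they have to be found in the camera images.
- gate: Loose gate of three pale planks, 0.2 to 0.35 kg, upright in a rack slot. Origin: on its knuckle axis, level with the panel's bottom edge; x along the panel from the knuckles to the free end, z up. Panel x 16 to 158, y -7 to 7, z 0 to 120 mm. Pinch the plain top edge, best about x = 60. Hung, it swings freely about z and stays where it is left; 30 to 100 degrees open it clears everything
- gate_lower (a point): Centre of the lower mouth of the gate's lower knuckle (gate x 0, y 0, z 14 mm). Each knuckle is an open upright steel tube 16 mm high, 20 mm outside, 13.5 mm bore, joined to the panel by a 6 mm thick tongue; flush steel straps run on along the panel to x = 92
- gate_upper (a point): Centre of the lower mouth of the gate's upper knuckle (gate x 0, y 0, z 88 mm), same tube. The knuckles are 74 mm apart like the pins, so both drop on together
- gate_end (a point): Middle of the gate's free end (gate x 158, y 0, z 60 mm), the end with the darker strip
- crate: Fixed open-topped wooden crate 180 (x) x 140 (y) mm, walls 122, back 130 mm high. Origin: centre of the underside on the table, z up. Its -x front has no wall: the gate closes it. Shut, gate x points along crate +y; a quarter turn open (counterclockwise from above), along crate -x. A steel bracket at the -y front corner carries two upright pins; a stop post stands at the +y one
- ledge_nominal (a point): Where the lower pin should spring from its ledge: crate x -97, y -85, z 22 mm. The bracket was screwed on by hand: the TRUE axis of both pins lies up to 9 mm away along crate x and up to 9 mm along y; heights are exact. Pins 10 mm thick, 1 mm chamfer, 18 mm high (tips at z 40 and 114). Fully down, the knuckles rest on the ledges and the gate's bottom is 8 mm above the table
- upper_nominal (a point): The same for the upper pin, on the same axis: z 96 mm. Ledges are 8 mm thick, 16 wide in y, from 9 mm before to 18 mm behind the pin axis (+x is behind). Upright behind them: 18 to 34 mm behind the axis, y -8.5 to 24.5 beside it, to z 106. The lower knuckle must come in from front or side, under the upper ledge (underside z 88) and over the lower pin
- stop (a point): Front face of the stop post (crate x -90, y 50 to 72, to z 134 mm; this point y 61, z 68) that the back of the shut gate's free end rests on. The hinge-side wall is set back and never touches the gate
- cleat (a point): Underside of a steel cleat on the stop post (this point crate x -98, y 61, z 134 mm; 12 mm thick, y 50 to 72, reaching forward to x -116). It lies 6 mm above the top of a fully lowered shut gate, so the gate must be hung while standing open and only shuts when fully down
- rack: Fixed dark wooden rack, base 250 (its x) x 150 (its y) x 12 mm thick, origin centre of its underside; three slots 20 mm wide along its y at x = -62, 0 and 62 mm, between two rows of blocks 52 mm high. The gate stands in one with its bottom edge at z = 12 mm, its knuckle end towards rack -y, 85 mm from the middle; plain boards stand in the two others
- board_a: Loose bystander: plain board without knuckles, 134 x 14 x 100 mm high, in a rack slot (runs from x = 16 to 150 mm of its origin)
- board_b: Loose bystander: plain board without knuckles, 120 x 14 x 80 mm high, in a rack slot (runs from x = 20 to 140 mm of its origin)
- hammer: Loose bystander: hammer lying on the bench, about 280 mm long
- screwdriver: Loose bystander: screwdriver lying on the bench, about 200 mm long
- tin: Loose bystander: dark open tin 80 mm across, 85 mm high
- jar: Loose bystander: glass jar 68 mm across, 90 mm high
- offcut: Loose bystander: pale wood offcut 110 x 45 x 30 mm lying flat
Things that resemble listed ones, but are neither listed nor needed, are in the scene too. What is shaped like the gate but orange is not meant.

How it is judged:
On the way:
1. the gate hangs fully down on both pins while still standing open (its free end more than 70 mm out from the stop post's face) (z of gate_lower in the frame of crate between 0.018 and 0.025 m and z of gate_upper in the frame of crate below 0.099 m and x of gate_lower in the frame of crate between -0.109 and -0.085 m and y of gate_lower in the frame of crate between -0.097 and -0.073 m and x of gate_upper in the frame of crate between -0.109 and -0.085 m and y of gate_upper in the frame of crate between -0.097 and -0.073 m and x of gate_end in the frame of crate below -0.16 m), for 0.2 s.
At the end, for the whole second after the job is handed in: Both knuckles fully down over the two pins (within 3 mm of their ledges), the gate swung shut with its free end within 7 mm of touching the stop post under the cleat, released and at rest (z of gate_lower in the frame of crate between 0.018 and 0.025 m and z of gate_upper in the frame of crate below 0.099 m and x of gate_lower in the frame of crate between -0.109 and -0.085 m and y of gate_lower in the frame of crate between -0.097 and -0.073 m and x of gate_upper in the frame of crate between -0.109 and -0.085 m and y of gate_upper in the frame of crate between -0.097 and -0.073 m and x of gate_end in the frame of crate above -0.104 m and y of gate_end in the frame of crate above 0.05 m and linear speed of gate below 0.02 m/s and angular speed of gate below 0.1 rad/s).
It fails at once if the gate is pressed on the bracket with more than 30 N (contact force between gate and bracket above 30 N).
It fails at once if the gate is pressed on the crate with more than 30 N (contact force between gate and crate above 30 N).
It fails at once if the robot presses on the crate with more than 30 N (contact force between any of the fingers, the arm and crate above 30 N).
It fails at once if a bystander is moved more than 30 mm (distance of any of board_a, board_b, hammer, screwdriver, tin, jar, offcut from where it was at the start of the episode above 0.03 m).
It also fails if it takes over 72 s, if anything falls off the work surface, if the arm or the gripper's body presses on something with over 40 N, if the wrist force passes 120 N, or if a joint passes its speed limit or range.

ROBOT

A 7-joint arm with a two-finger parallel gripper is mounted at the origin on the work surface. World frame = base frame: x ahead of the robot, y to its left, z up, the work surface at z = 0. Lengths are in m, angles in rad, forces in N, time in s.
With the tool pointing down it reaches from about 0.425 to 0.925 m from the base axis. Payload 6.8 kg.
Tool frame: the origin (TCP) lies between the finger pads; the fingertips stand 22 mm ahead of it and the grasp point (between the pads) lies 3 mm ahead of it; z points along the fingers, y is the direction in which the jaws open and shut (so a half turn about z gives the same grasp; the last joint's range is limited). The gripper opens to 85 mm and grips with 20 to 120 N. Pads are 22 mm wide; open, the fingers measure 114 mm over their backs; the gripper's body (76 mm by 85 mm) begins 54 mm behind the grasp point. The pads swing forward as they close: fully open they stand 13 mm farther back than shut.
Start: joints at [1.241, 0.477, 0.022, 1.555, -0.011, 1.109, -0.083], TCP at [0.148, -0.658, 0.253] pointing down, gripper open.
Joint ranges: [-2.96, 2.96], [-0.34, 2.1], [-1.41, 1.46], [0.24, 2.44], [-1.37, 4.51], [0.17, 1.92], [-2.96, 2.96]. Speed limits (rad/s): [2.39, 2.39, 3.14, 3.14, 3.14, 3.14, 3.14].

INTERFACE

Orientations are given as a unit quaternion [w, x, y, z].
In Python, from station import bot gives the robot as it stands. The module is installed in compiled form; this text tells all that it offers.
- The arm moves only by the tool drive_tool, never from a script. Its argument "series" is one flat list of numbers, 7 for each row, row after row: the opening, from -1 (shut) to 1 (fully open), then the shift along the tool's x, y, z in mm, then the turn, a rotation vector about the tool's x, y, z in rad. In form: [jaw, x, y, z, wx, wy, wz, jaw, x, y, z, wx, wy, wz, ...]. A call has 1 to 12 rows; each row shifts and turns the commanded pose from where the row before left it, along the tool's axes as they then stand; what a row does not reach is not made up. A row lasts 1/8 s, in which the tool goes at most 62.5 mm and 10.7 degrees, less where a joint would pass 70% of its speed; a pose out of reach is approached as far as the arm can. A call with a gripper value outside its range is refused whole. The fingers move at their own pace and stop on an object; "force" is the grip in N (left out, the last holds). Time passes only in rows, so rows that do not move let the fingers close. It gives the time, the measured TCP pose, the force and the opening at its end, in the units of the state.
- bot.get_obs(): the state, without advancing time (a new reading comes with each control period).
- bot.read_camera(name): name is "side" or "top" or "wrist"; returns a dict with "pixels" (480x640x3 uint8, blue, green, red), "camera_matrix" (3x3 intrinsics, pixels), "distortion" ([k1, k2, p1, p2, k3] as OpenCV has them; the pictures are not rectified), "rvec" (rotation vector, rad) and "tvec" (3), from world to camera coordinates, as OpenCV has them. Camera axes: x right, y down, z forward; pixel columns grow to the right and rows downward; lengths in m; the calibration is good to about 2 mm. A picture is of the moment at which its call begins. There is no depth.
- bot.hand_in(): hands the job in, once; it reports no verdict.
The state is a dict: "t": time; "q": joint angles; "joint_vel": joint speeds; "joint_torque": joint torques, N m; "eef_pos": TCP position; "tool_rot": TCP orientation; "contact_force": force on the tool from outside, world axes, zero at the start; "torque": the same for the moment, N m; "gripper_width": opening from 0.0 (shut) to 1.0 (fully open).
Only numpy, scipy, OpenCV 4.12 (cv2) and the standard library are available. Lean on these libraries where they do the work, as an engineer would, in place of code of your own. Each camera call takes 0.05 s, during which the arm holds its last target. There are 200 camera calls.

## Working session

There is one attempt and no reset: what is moved stays moved. The work goes in short steps, Python scripts to look and compute and a tool call to move; the robot and the scene stay as the last step left them, time stands still between calls to the robot, and variables do not carry over. Pictures are saved under pics/ and viewed, about 8 in all and at most 12, crops included, and the job is handed in when it is done.

Besides the shell and the picture viewer there is one more tool, called after ">>>" by a JSON object that holds its "fn" and its "kwargs", one argument or row to a line. drive_tool: Moves the arm, as the interface text tells. Its arguments: {"type":"object","properties":{"series":{"type":"array"},"force":{"type":"number"}},"required":["series"]}

```bash
mkdir -p pics
cat > h.py <<'E'
import numpy as np, cv2
from station import bot
from scipy.spatial.transform import Rotation as R
def cam(n,save=None):
    c=bot.read_camera(n)
    if save: cv2.imwrite('pics/'+save,c['pixels'])
    np.savez('cam_'+n+'.npz',**{k:np.array(v) for k,v in c.items()})
    return c
def load(n): return dict(np.load('cam_'+n+'.npz'))
def ray(c,uv):
    p=cv2.undistortPoints(np.array(uv,float).reshape(-1,1,2),np.array(c['camera_matrix']),np.array(c['distortion'])).reshape(-1,2)
    Rm=cv2.Rodrigues(np.array(c['rvec'],float))[0]; t=np.array(c['tvec'],float).ravel()
    return -Rm.T@t,(np.c_[p,np.ones(len(p))]@Rm)
def onz(c,uv,z):
    o,d=ray(c,uv); return o+d*((z-o[2])/d[:,2])[:,None]
def proj(c,X):
    return cv2.projectPoints(np.array(X,float).reshape(-1,1,3),np.array(c['rvec'],float),np.array(c['tvec'],float),np.array(c['camera_matrix']),np.array(c['distortion']))[0].reshape(-1,2)
E
python3 - <<'E'
from h import *
for n in('top','side'):
    c=cam(n,n+'1.png'); print(n,ray(c,[[320,240]]))
o=bot.get_obs(); print(o['t'],o['eef_pos'],o['tool_rot'],o['contact_force'])
E
```

```text
top (array([0.34223942, 0.01581875, 1.4676607 ]), array([[ 0.16580005, -0.01359355, -0.98609409]]))
side (array([ 0.37447715, -0.71738894,  0.80227884]), array([[ 0.16821902,  0.72170144, -0.671463  ]]))
0.1 [ 0.14837314 -0.65798946  0.25240398] [-8.21035144e-04  9.93857489e-01  1.10664345e-01 -1.44331496e-04] [ 0.53175343 -0.02646187 -0.39857026]
```

View pics/top1.png

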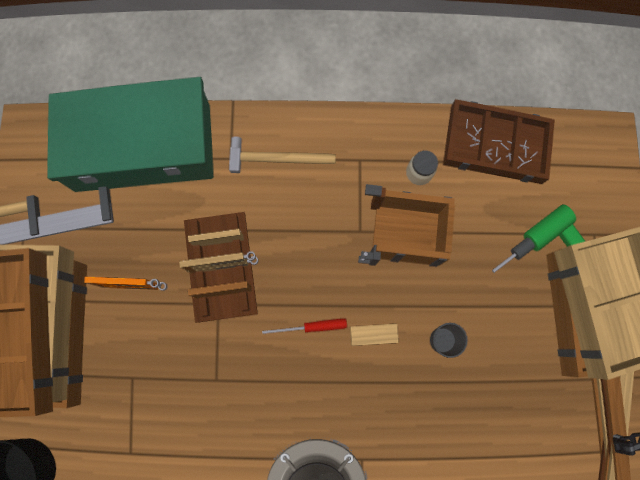

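View pics/side1.png

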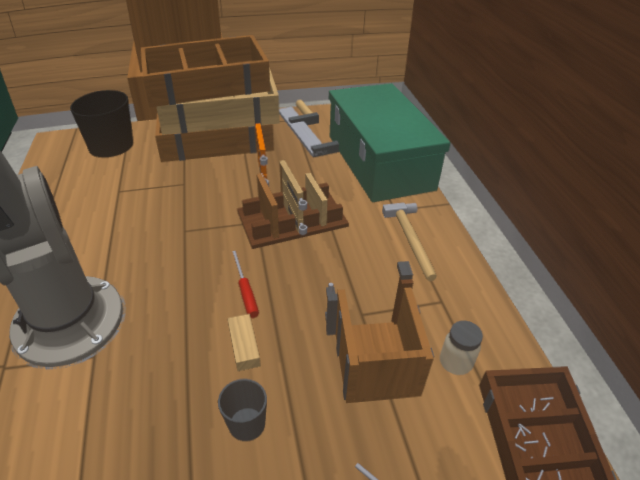

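The top view shows the gate in the middle rack slot, with its knuckles at about (250,258). The crate is at about (412,228), with the bracket at (370,257) and the stop post at (374,190). The side view shows the same layout, with the bracket at (332,305), the post at (405,275) and the gate knuckles at (302,203). I'll zoom in to get pixel positions.

Run:
```python
from h import *
t=load('top')['pixels']; s=load('side')['pixels']
f=lambda im,x,y,w,h,k:cv2.resize(im[y:y+h,x:x+w],None,fx=k,fy=k,interpolation=cv2.INTER_CUBIC)
a=np.hstack([f(t,170,200,100,130,4),f(t,350,175,100,130,4)])
cv2.imwrite('pics/z1.png',a)
b=np.hstack([f(s,230,150,130,150,3),f(s,315,250,130,150,3)])
cv2.imwrite('pics/z2.png',b)
```

```text
(no output)
```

View pics/z1.png

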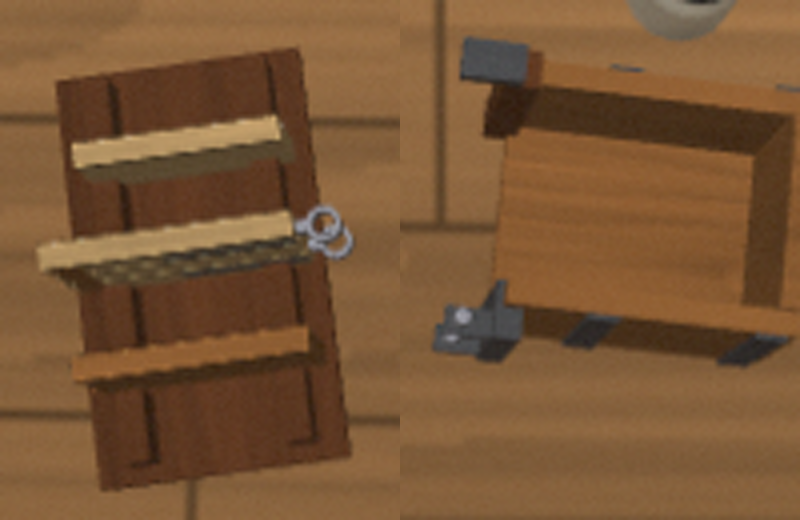

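View pics/z2.png

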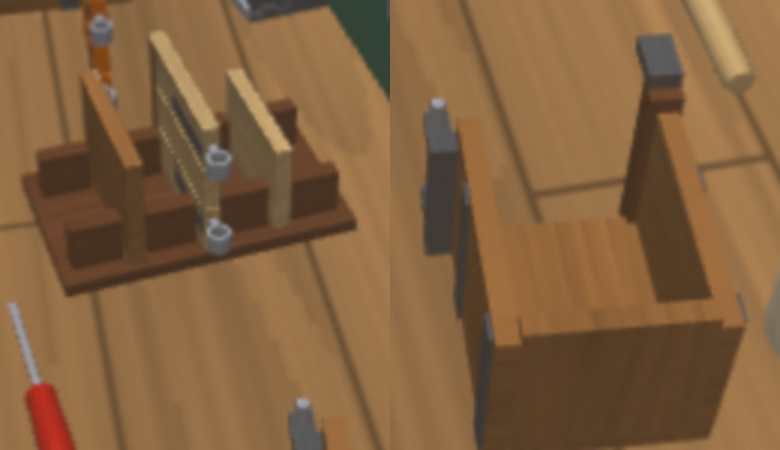

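Run:
```python
from h import *
t=load('top'); s=load('side')
T=lambda x,y:[170+x/4-.4,200+y/4-.4]
C=lambda x,y:[350+(x-400)/4-.4,175+y/4-.4]
S1=lambda x,y:[230+x/3-.3,150+y/3-.3]
S2=lambda x,y:[315+(x-390)/3-.3,250+y/3-.3]
def p(n,a): print(n,np.round(a*1000,1).tolist())
p('gate top corners',onz(t,[T(38,246),T(290,212),T(292,232),T(40,270)],.132))
p('gate knuckle up',onz(t,[T(323,226)],.116)); p('gate knuckle low',onz(t,[T(337,240)],.042))
p('side kn up',onz(s,[S1(218,155)],.116)); p('side kn low',onz(s,[S1(219,228)],.042))
p('pin up top',onz(t,[C(463,316)],.114)); p('pin low top',onz(t,[C(452,338)],.040))
p('pin up side',onz(s,[S2(438,103)],.114))
p('cleat top',onz(t,[C(462,38),C(527,44),C(522,84),C(460,78)],.146))
p('cleat side',onz(s,[S2(638,37),S2(672,37),S2(682,82),S2(648,82)],.146))
p('wall +y outer',onz(t,[C(542,52),C(795,106)],.122))
p('wall +y inner',onz(t,[C(535,85),C(765,118)],.122))
p('wall -y outer',onz(t,[C(523,307),C(795,335)],.122))
p('floor-yinner',onz(t,[C(508,128),C(755,152)],.012))
```

```text
gate top corners [[515.7, 308.0, 132.0], [536.6, 168.5, 132.0], [525.5, 167.1, 132.0], [502.4, 306.3, 132.0]]
gate knuckle up [[531.3, 151.7, 116.0]]
gate knuckle low [[533.4, 150.7, 42.0]]
side kn up [[534.1, 155.9, 116.0]]
side kn low [[535.0, 157.0, 42.0]]
pin up top [[540.3, -104.3, 114.0]]
pin low top [[538.0, -104.4, 40.0]]
pin up side [[541.0, -103.5, 114.0]]
cleat top [[691.7, -101.4, 146.0], [688.8, -137.7, 146.0], [665.9, -134.7, 146.0], [668.8, -100.2, 146.0]]
cleat side [[671.4, -100.7, 146.0], [693.0, -104.8, 146.0], [685.8, -143.7, 146.0], [664.9, -139.6, 146.0]]
wall +y outer [[690.6, -149.0, 122.0], [661.7, -293.3, 122.0]]
wall +y inner [[671.3, -144.8, 122.0], [654.4, -275.8, 122.0]]
wall -y outer [[544.6, -137.0, 122.0], [530.5, -289.9, 122.0]]
floor-yinner [[671.1, -141.1, 12.0], [658.5, -292.9, 12.0]]
```

```bash
cat > plan.py <<'E'
# usage: plan.py jaw  then stdin lines: x y z phi_deg n   (mm, world TCP targets)
import sys; from h import *
jaw=sys.argv[1]; o=bot.get_obs(); p=np.array(o['eef_pos'])*1000
Rm=R.from_quat(np.roll(o['tool_rot'],-1)).as_matrix(); ph=np.arctan2(Rm[1,0],Rm[0,0])
print('now',p.round(1),'phi',np.degrees(ph).round(2),'tilt',Rm[2].round(4),'t',round(o['t'],2))
for L in sys.stdin:
    v=list(map(float,L.split()))
    if len(v)<5: continue
    tgt=np.array(v[:3]); tp=np.radians(v[3]); n=int(v[4]); out=[]
    for k in range(n,0,-1):
        d=(tgt-p)/k; w=(tp-ph)/k
        r=np.round([d[0]*np.cos(ph)+d[1]*np.sin(ph), d[0]*np.sin(ph)-d[1]*np.cos(ph), -d[2]],1); w=round(w,3)
        p=p+np.array([r[0]*np.cos(ph)+r[1]*np.sin(ph), r[0]*np.sin(ph)-r[1]*np.cos(ph), -r[2]]); ph+=w
        out.append(f"{jaw},{r[0]:g},{r[1]:g},{r[2]:g},0,0,{-w:g}")
    print(', '.join(out))
E
python3 plan.py 0 <<'E'
560 -330 300 40 10
600 -60 300 80 8
524 212 240 99 7
524 212 123 99 4
E
```

```text
now [ 148.4 -658.   252.4] phi 12.71 tilt [-1.0e-04 -1.7e-03 -1.0e+00] t 0.1
0,47.4,-22.9,-4.8,0,0,-0.048, 0,48.4,-20.6,-4.8,0,0,-0.048, 0,49.3,-18.3,-4.7,0,0,-0.048, 0,50.2,-15.9,-4.8,0,0,-0.047, 0,50.9,-13.5,-4.7,0,0,-0.048, 0,51.5,-11.1,-4.8,0,0,-0.047, 0,51.9,-8.7,-4.7,0,0,-0.048, 0,52.3,-6.2,-4.8,0,0,-0.047, 0,52.5,-3.7,-4.7,0,0,-0.048, 0,52.6,-1.1,-4.8,0,0,-0.047
0,25.5,-22.7,0,0,0,-0.087, 0,27.4,-20.3,0,0,0,-0.087, 0,29,-17.9,0,0,0,-0.087, 0,30.5,-15.3,0,0,0,-0.087, 0,31.7,-12.6,0,0,0,-0.088, 0,32.7,-9.8,0,0,0,-0.087, 0,33.4,-6.9,0,0,0,-0.088, 0,33.9,-3.8,0,0,0,-0.087
0,36.4,-17.5,8.6,0,0,-0.047, 0,37.2,-15.7,8.6,0,0,-0.048, 0,37.9,-13.9,8.6,0,0,-0.047, 0,38.5,-12.1,8.6,0,0,-0.048, 0,39,-10.3,8.5,0,0,-0.047, 0,39.4,-8.5,8.6,0,0,-0.048, 0,39.8,-6.5,8.5,0,0,-0.047
0,-0,-0,29.3,0,0,-0, 0,-0,-0,29.2,0,0,-0, 0,-0,-0,29.3,0,0,-0, 0,-0,-0,29.2,0,0,-0
```

>>> {"fn": "drive_tool", "kwargs": {
  "series": [0,47.4,-22.9,-4.8,0,0,-0.048,0,48.4,-20.6,-4.8,0,0,-0.048,0,49.3,-18.3,-4.7,0,0,-0.048,0,50.2,-15.9,-4.8,0,0,-0.047,0,50.9,-13.5,-4.7,0,0,-0.048,0,51.5,-11.1,-4.8,0,0,-0.047,0,51.9,-8.7,-4.7,0,0,-0.048,0,52.3,-6.2,-4.8,0,0,-0.047,0,52.5,-3.7,-4.7,0,0,-0.048,0,52.6,-1.1,-4.8,0,0,-0.047],
  "force": 60
}}

```text
t: 1.35
eef_pos: [0.5611, -0.3293, 0.3007]
tool_rot: [-0.0, 0.94, 0.343, -0.0]
contact_force: [0.7, -0.3, -0.3]
gripper_width: 0.5
```

>>> {"fn": "drive_tool", "kwargs": {
  "series": [0,25.5,-22.7,0,0,0,-0.087,0,27.4,-20.3,0,0,0,-0.087,0,29,-17.9,0,0,0,-0.087,0,30.5,-15.3,0,0,0,-0.087,0,31.7,-12.6,0,0,0,-0.088,0,32.7,-9.8,0,0,0,-0.087,0,33.4,-6.9,0,0,0,-0.088,0,33.9,-3.8,0,0,0,-0.087]
}}

```text
t: 2.35
eef_pos: [0.6005, -0.0583, 0.3009]
tool_rot: [0.0, 0.764, 0.645, 0.0]
contact_force: [0.4, 0.5, -0.6]
gripper_width: 0.501
```

>>> {"fn": "drive_tool", "kwargs": {
  "series": [0,36.4,-17.5,8.6,0,0,-0.047,0,37.2,-15.7,8.6,0,0,-0.048,0,37.9,-13.9,8.6,0,0,-0.047,0,38.5,-12.1,8.6,0,0,-0.048,0,39,-10.3,8.5,0,0,-0.047,0,39.4,-8.5,8.6,0,0,-0.048,0,39.8,-6.5,8.5,0,0,-0.047,0,0,0,0,0,0,0]
}}

```text
t: 3.35
eef_pos: [0.522, 0.2164, 0.2406]
tool_rot: [-0.001, 0.646, 0.763, 0.0]
contact_force: [0.0, -0.1, -0.2]
gripper_width: 0.502
```

```bash
python3 - <<'E'
from h import *
c=cam('wrist','w1.png'); print(ray(c,[[320,240]]))
E
python3 plan.py 0 <<'E'
524 212 123 99 5
E
```

```text
(array([0.51085255, 0.2834538 , 0.36254206]), array([[ 0.02779544, -0.26325582, -0.96446449]]))
now [523.2 213.9 240.7] phi 99.31 tilt [ 5.e-04 -6.e-04 -1.e+00] t 3.4
0,-0.4,0.1,23.5,0,0,0.001, 0,-0.4,0.1,23.5,0,0,0.001, 0,-0.4,0.1,23.6,0,0,0.001, 0,-0.4,0.1,23.5,0,0,0.001, 0,-0.4,0.1,23.6,0,0,0.001
```

View pics/w1.png

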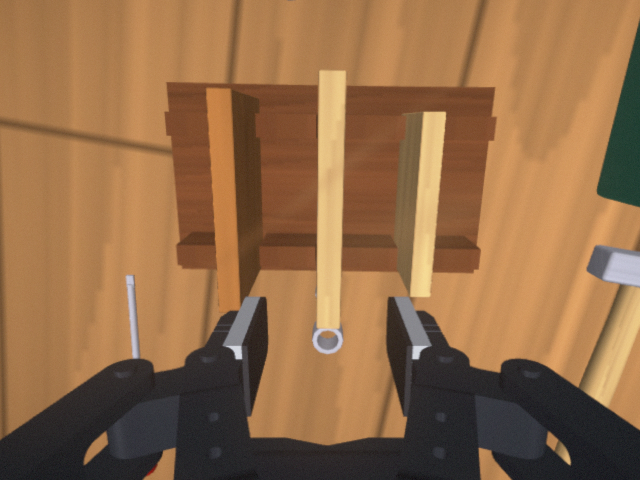

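The wrist view shows the gate centred between the jaws, with its knuckle ring at (328,340) and its top edge running from (333,71) to (328,326). I'll check those points against the top view.

Run:
```python
from h import *
c=load('wrist'); P=onz(c,[[333,71],[328.5,326]],.132)[:,:2]*1000; d=P[0]-P[1]; L=np.linalg.norm(d); u=d/L
print(P,L,np.degrees(np.arctan2(d[1],d[0])),'origin',P[1]-16*u,'grasp',P[1]+44*u)
print('knuckle ring',onz(c,[[327.5,339.5]],.116)*1000)
```

```text
[[509.76490728 307.95708518]
 [530.93634057 169.51743074]] 140.04916104135737 98.69481929344597 origin [533.35508361 153.70130978] grasp [524.28479723 213.01176337]
knuckle ring [[533.27177527 152.24119679 116.        ]]
```

>>> {"fn": "drive_tool", "kwargs": {
  "series": [0,-0.4,0.1,23.5,0,0,0,0,-0.4,0.1,23.5,0,0,0,0,-0.4,0.1,23.5,0,0,0,0,-0.4,0.1,23.5,0,0,0,0,-0.4,0.1,23.5,0,0,0,0,0,0,0,0,0,0]
}}

```text
t: 4.15
eef_pos: [0.5245, 0.208, 0.122]
tool_rot: [-0.0, 0.65, 0.76, -0.002]
contact_force: [0.1, 0.6, 0.1]
gripper_width: 0.498
```

>>> {"fn": "drive_tool", "kwargs": {
  "series": [-1,0,0,0,0,0,0,-1,0,0,0,0,0,0,-1,0,0,0,0,0,0,-1,0,0,0,0,0,0,-1,0,0,0,0,0,0,-1,0,0,0,0,0,0],
  "force": 60
}}

```text
t: 4.9
eef_pos: [0.5257, 0.2097, 0.1247]
tool_rot: [0.001, 0.65, 0.76, 0.001]
contact_force: [-2.4, -0.6, 7.0]
gripper_width: 0.156
```

>>> {"fn": "drive_tool", "kwargs": {
  "series": [-1,0,0,-5,0,0,0,-1,0,0,-15,0,0,0,-1,0,0,-30,0,0,0,-1,0,0,-35,0,0,0,-1,0,0,-35,0,0,0,-1,0,0,-30,0,0,0,-1,0,0,0,0,0,0,-1,0,0,0,0,0,0]
}}

```text
t: 5.9
eef_pos: [0.5243, 0.2091, 0.2725]
tool_rot: [-0.0, 0.649, 0.76, -0.001]
contact_force: [-0.1, 0.2, -2.8]
gripper_width: 0.151
```

Run:
```python
from h import *
a=cam('wrist')['pixels'];b=cam('side')['pixels']
cv2.imwrite('pics/l1.png',cv2.resize(np.hstack([a,b]),(800,300),interpolation=cv2.INTER_AREA)); o=bot.get_obs(); print(o['t'],o['eef_pos'],o['contact_force'],o['torque'],o['gripper_width'])
```

```text
6.0 [0.52417536 0.20907022 0.27189852] [ 0.08325224  0.26793719 -3.07125975] [-0.06676253 -0.03060552  0.01189287] 0.15327101750870736
```

View pics/l1.png

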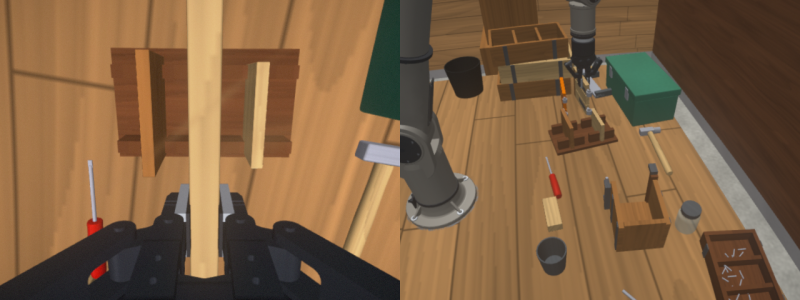

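The gate is lifted clear (about 3 N) and square in the jaws, and both neighbouring boards are still in place. Next I'll carry it to a stand-off in front of the pins.

```bash
python3 plan.py -1 <<'E'
561.5 10.4 262 75 10
561.5 10.4 150 75 6
E
```

```text
now [524.2 209.1 271.9] phi 99.0 tilt [-7.0e-04 -2.6e-03 -1.0e+00] t 6.0
-1,-20.2,0.6,1,0,0,0.042, -1,-20.2,1.4,1,0,0,0.042, -1,-20.1,2.3,1,0,0,0.042, -1,-20,3.1,1,0,0,0.042, -1,-19.8,3.9,1,0,0,0.042, -1,-19.6,4.8,1,0,0,0.042, -1,-19.4,5.6,1,0,0,0.042, -1,-19.2,6.4,1,0,0,0.042, -1,-18.9,7.2,0.9,0,0,0.041, -1,-18.5,8,1,0,0,0.042
-1,-0,0,18.7,0,0,-0, -1,-0,0,18.7,0,0,-0, -1,-0,0,18.6,0,0,-0, -1,-0,0,18.7,0,0,-0, -1,-0,0,18.6,0,0,-0, -1,-0,0,18.7,0,0,-0
```

>>> {"fn": "drive_tool", "kwargs": {
  "series": [-1,-20.2,0.6,1,0,0,0.042,-1,-20.2,1.4,1,0,0,0.042,-1,-20.1,2.3,1,0,0,0.042,-1,-20,3.1,1,0,0,0.042,-1,-19.8,3.9,1,0,0,0.042,-1,-19.6,4.8,1,0,0,0.042,-1,-19.4,5.6,1,0,0,0.042,-1,-19.2,6.4,1,0,0,0.042,-1,-18.9,7.2,1,0,0,0.041,-1,-18.5,8,1,0,0,0.042,-1,0,0,0,0,0,0]
}}

```text
t: 7.38
eef_pos: [0.5626, 0.0084, 0.2631]
tool_rot: [0.0, 0.795, 0.607, -0.0]
contact_force: [-0.6, 1.2, -2.9]
gripper_width: 0.155
```

>>> {"fn": "drive_tool", "kwargs": {
  "series": [-1,0,0,18.7,0,0,0,-1,0,0,18.7,0,0,0,-1,0,0,18.6,0,0,0,-1,0,0,18.7,0,0,0,-1,0,0,18.6,0,0,0,-1,0,0,18.7,0,0,0,-1,0,0,0,0,0,0,-1,0,0,0,0,0,0]
}}

```text
t: 8.38
eef_pos: [0.5627, 0.0111, 0.1518]
tool_rot: [0.0, 0.793, 0.609, 0.0]
contact_force: [0.3, 0.4, -2.9]
gripper_width: 0.156
```

```bash
python3 - <<'E'
from h import *
t=cam('top')['pixels']; s=cam('side')['pixels']
f=lambda im,x,y,w,h,k:cv2.resize(im[y:y+h,x:x+w],None,fx=k,fy=k,interpolation=cv2.INTER_CUBIC)
cv2.imwrite('pics/a1.png',np.hstack([f(t,310,210,80,120,5),f(s,270,210,80,120,5)]))
o=bot.get_obs(); print(o['t'],o['eef_pos'],o['contact_force'],o['torque'])
E
python3 plan.py -1 <<'E'
561.5 10.4 150 75 1
E
```

```text
8.475 [0.56298694 0.01110244 0.15226288] [ 1.04037821  0.16524859 -2.71659704] [-0.10591425 -0.03894383 -0.04176378]
now [563.   11.1 152.3] phi 74.98 tilt [ 5.0e-04  1.7e-03 -1.0e+00] t 8.47
-1,-1.1,-1.3,2.3,0,0,-0
```

View pics/a1.png

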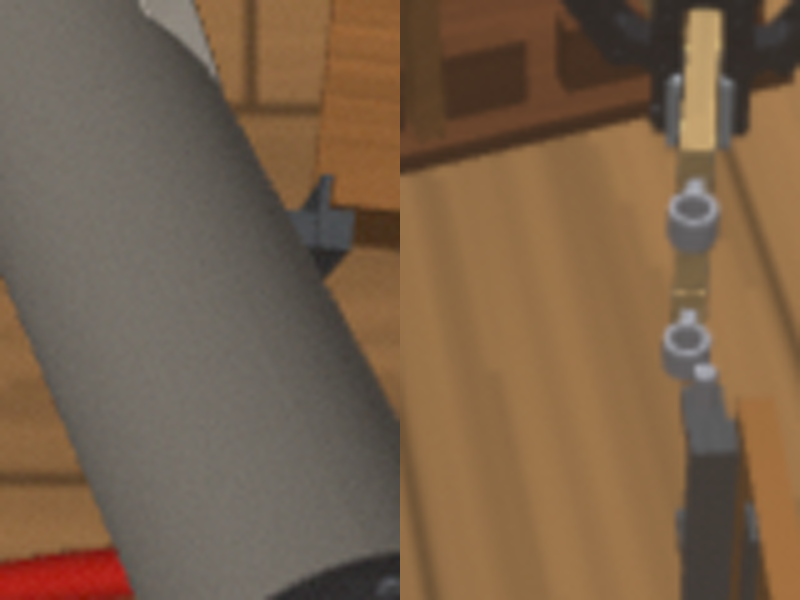

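In the side crop the gate hangs upright. Its knuckle rings are at crop (693,210) and (687,339), and the pin tip is at (706,373). The arm hides the bracket in the top view.

Run:
```python
from h import *
s=load('side'); S=lambda x,y:[270+(x-400)/5-.4,210+y/5-.4]
for g in (34,38,40,42,46):
    print(g,onz(s,[S(693,210)],(104+g)/1e3).round(4)*1e3,onz(s,[S(687,339)],(30+g)/1e3).round(4)*1e3)
print('pin',onz(s,[S(706,373)],.114)*1e3)
```

```text
34 [[549.7 -39.6 138. ]] [[549.7 -39.3  64. ]]
38 [[548.6 -43.7 142. ]] [[548.8 -43.   68. ]]
40 [[548.1 -45.7 144. ]] [[548.3 -44.8  70. ]]
42 [[547.6 -47.8 146. ]] [[547.8 -46.6  72. ]]
46 [[546.5 -51.8 150. ]] [[546.9 -50.3  76. ]]
pin [[ 541.10320514 -103.95766514  114.        ]]
```

```bash
python3 plan.py -1 <<'E'
555.4 -48.2 147 75 10
E
```

```text
now [563.   11.1 152.3] phi 74.98 tilt [ 5.0e-04  1.7e-03 -1.0e+00] t 8.47
-1,-5.9,0.8,0.5,0,0,-0, -1,-5.9,0.8,0.5,0,0,-0, -1,-5.9,0.8,0.5,0,0,-0, -1,-5.9,0.8,0.5,0,0,-0, -1,-5.9,0.8,0.5,0,0,-0, -1,-5.9,0.8,0.6,0,0,-0, -1,-6,0.8,0.5,0,0,-0, -1,-5.9,0.8,0.6,0,0,-0, -1,-6,0.8,0.5,0,0,-0, -1,-5.9,0.8,0.6,0,0,-0
```

>>> {"fn": "drive_tool", "kwargs": {
  "series": [-1,-5.9,0.8,0.5,0,0,0,-1,-5.9,0.8,0.5,0,0,0,-1,-5.9,0.8,0.5,0,0,0,-1,-5.9,0.8,0.5,0,0,0,-1,-5.9,0.8,0.5,0,0,0,-1,-5.9,0.8,0.6,0,0,0,-1,-6,0.8,0.5,0,0,0,-1,-5.9,0.8,0.6,0,0,0,-1,-6,0.8,0.5,0,0,0,-1,-5.9,0.8,0.6,0,0,0,-1,0,0,0,0,0,0,-1,0,0,0,0,0,0]
}}

```text
t: 9.98
eef_pos: [0.5547, -0.048, 0.1461]
tool_rot: [-0.0, 0.793, 0.609, 0.0]
contact_force: [0.1, -0.4, -3.3]
gripper_width: 0.152
```

```bash
python3 - <<'E'
from h import *
s=cam('side')['pixels']; c=load('side')
f=lambda im,x,y,w,h,k:cv2.resize(im[y:y+h,x:x+w],None,fx=k,fy=k,interpolation=cv2.INTER_CUBIC)
cv2.imwrite('pics/b1.png',f(s,295,240,80,75,8))
o=bot.get_obs(); print(o['t'],o['eef_pos'],o['contact_force'],o['torque'])
for g in (33,35,37): print(g,(proj(c,[[.5405,-.104,(104+g)/1e3],[.5405,-.104,(30+g)/1e3],[.5405,-.104,.114]])-[295,240]+.4)*8)
E
python3 plan.py -1 <<'E'
555.4 -48.2 147 75 1
E
```

```text
10.025 [ 0.55476787 -0.04790979  0.14615801] [ 0.61946776  0.08952314 -3.791046  ] [-0.0930287  -0.01347975 -0.00469547]
33 [[290.75562626 290.53712293]
 [279.62083841 497.41335861]
 [287.17007885 357.28144412]]
35 [[291.07298381 284.62372775]
 [279.9069201  492.11277706]
 [287.17007885 357.28144412]]
37 [[291.39124769 278.69248991]
 [280.19379206 486.7967798 ]
 [287.17007885 357.28144412]]
now [554.8 -47.9 146.2] phi 75.01 tilt [ 3.e-04  1.e-04 -1.e+00] t 10.03
-1,-0.1,0.7,-0.8,0,0,0
```

View pics/b1.png

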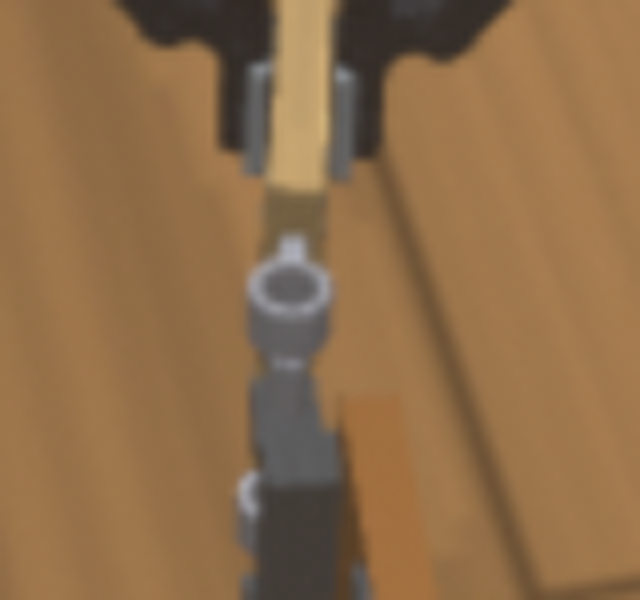

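The upper ring centre is at (290,287) against a predicted (291,286), so it sits over the pin. I'll lower it gently and watch the force.

>>> {"fn": "drive_tool", "kwargs": {
  "series": [-1,0,0.5,2,0,0,0,-1,0,0,2,0,0,0,-1,0,0,1,0,0,0,-1,0,0,1,0,0,0,-1,0,0,1,0,0,0,-1,0,0,1,0,0,0,-1,0,0,1,0,0,0,-1,0,0,0,0,0,0]
}}

```text
t: 11.02
eef_pos: [0.5551, -0.0484, 0.137]
tool_rot: [-0.0, 0.793, 0.609, -0.0]
contact_force: [-0.6, -0.3, -3.2]
gripper_width: 0.152
```

>>> {"fn": "drive_tool", "kwargs": {
  "series": [-1,0,0,1,0,0,0,-1,0,0,1,0,0,0,-1,0,0,1,0,0,0,-1,0,0,0,0,0,0]
}}

```text
t: 11.52
eef_pos: [0.5551, -0.0484, 0.134]
tool_rot: [-0.0, 0.793, 0.609, -0.0]
contact_force: [-0.1, -0.4, -3.8]
gripper_width: 0.151
```

>>> {"fn": "drive_tool", "kwargs": {
  "series": [-1,0,0,1,0,0,0,-1,0,0,1,0,0,0,-1,0,0,1,0,0,0,-1,0,0,1,0,0,0,-1,0,0,0,0,0,0]
}}

```text
t: 12.15
eef_pos: [0.5551, -0.0483, 0.13]
tool_rot: [-0.0, 0.793, 0.609, -0.0]
contact_force: [-0.2, -0.4, -3.6]
gripper_width: 0.156
```

Run:
```python
from h import *
o=bot.get_obs(); print(o['t'],o['eef_pos'],o['contact_force'],o['torque'])
```

```text
12.15 [ 0.55509155 -0.04833458  0.13000476] [-0.2227504  -0.38519638 -3.56075008] [-0.06783679  0.00040134  0.01354459]
```

Nothing is touching 8 mm past the tip height, so the knuckles are over the pins. I'll carry on lowering.

>>> {"fn": "drive_tool", "kwargs": {
  "series": [-1,0,0,1,0,0,0,-1,0,0,1,0,0,0,-1,0,0,1,0,0,0,-1,0,0,1,0,0,0,-1,0,0,1,0,0,0,-1,0,0,1,0,0,0,-1,0,0,1,0,0,0,-1,0,0,0,0,0,0]
}}

```text
t: 13.15
eef_pos: [0.5551, -0.0484, 0.123]
tool_rot: [-0.0, 0.793, 0.609, -0.0]
contact_force: [-0.4, -1.1, -2.7]
gripper_width: 0.153
```

>>> {"fn": "drive_tool", "kwargs": {
  "series": [-1,0,0,0.7,0,0,0,-1,0,0,0.7,0,0,0,-1,0,0,0.6,0,0,0,-1,0,0,0,0,0,0]
}}

```text
t: 13.65
eef_pos: [0.5551, -0.0484, 0.121]
tool_rot: [-0.0, 0.793, 0.609, -0.0]
contact_force: [-0.5, 0.2, -3.6]
gripper_width: 0.152
```

>>> {"fn": "drive_tool", "kwargs": {
  "series": [-1,0,0,0.5,0,0,0,-1,0,0,0.5,0,0,0,-1,0,0,0,0,0,0]
}}

```text
t: 14.02
eef_pos: [0.5553, -0.0483, 0.1205]
tool_rot: [0.0, 0.793, 0.609, 0.0]
contact_force: [-0.8, 1.2, 1.5]
gripper_width: 0.152
```

>>> {"fn": "drive_tool", "kwargs": {
  "series": [-1,0,0,0.5,0,0,0,-1,0,0,0,0,0,0]
}}

```text
t: 14.28
eef_pos: [0.5555, -0.0482, 0.1203]
tool_rot: [0.0, 0.793, 0.609, 0.0]
contact_force: [-2.2, 0.6, 7.1]
gripper_width: 0.153
```

Run:
```python
from h import *
c=cam('side'); f=c['pixels'][240:315,295:375]
cv2.imwrite('pics/b2.png',cv2.resize(f,None,fx=8,fy=8,interpolation=cv2.INTER_CUBIC))
for g in (8,11,16): print(g,(proj(c,[[.5405,-.104,(104+g)/1e3],[.5405,-.104,(30+g)/1e3]])-[295,240]+.4)*8)
o=bot.get_obs(); print(o['t'],o['eef_pos'],o['contact_force'],o['torque'])
```

```text
8 [[286.86377053 362.97770049]
 [276.1103278  562.3941202 ]]
11 [[287.32355725 354.42695381]
 [276.52527694 554.71931395]]
16 [[288.09420777 340.09054346]
 [277.22064471 541.85431351]]
14.325 [ 0.55549705 -0.04820359  0.12032654] [-2.1044646   0.14813036  5.39327671] [-0.19936832  0.6512544  -0.12868264]
```

View pics/b2.png

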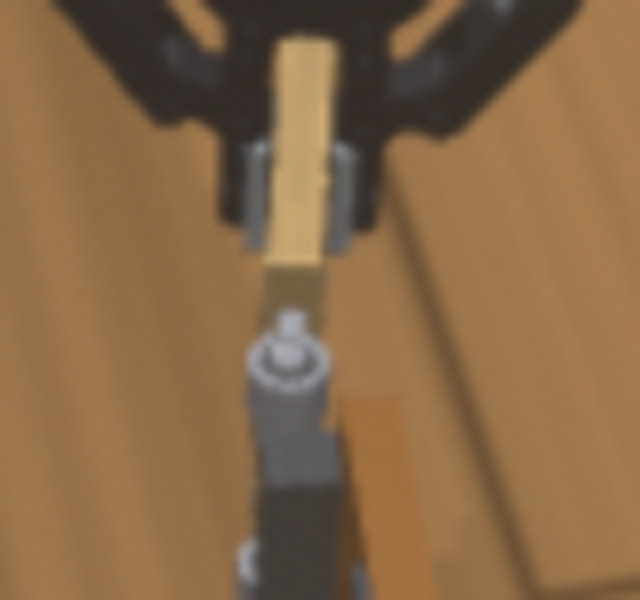

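The ring centre is at (289,360) with the pin tip showing through it, which matches the fully seated prediction of (287,363). Contact came at the expected height, and the force is light (5 to 7 N). I'll ease the jaws open and leave the gate standing open.

>>> {"fn": "drive_tool", "kwargs": {
  "series": [-1,0,0,-0.5,0,0,0,-0.45,0,0,0,0,0,0,-0.45,0,0,0,0,0,0,-0.45,0,0,0,0,0,0,-0.45,0,0,0,0,0,0,-0.45,0,0,0,0,0,0]
}}

```text
t: 15.08
eef_pos: [0.5552, -0.0484, 0.1201]
tool_rot: [-0.0, 0.793, 0.609, -0.0]
contact_force: [0.4, 0.3, -0.5]
gripper_width: 0.277
```

Run:
```python
from h import *
o=bot.get_obs(); print(o['contact_force'],o['gripper_width'])
cx,cy,r=540.3,-104,57
import subprocess
L=''.join(f"{cx+r*np.cos(np.radians(a)):.2f} {cy+r*np.sin(np.radians(a)):.2f} 120 {a} 1\n" for a in list(range(72,-1,-3))+[-2,-4,-5,-6,-7,-8,-9])
print(L.splitlines()[-8:])
print(subprocess.run(['python3','plan.py','-0.45'],input=L,text=True,capture_output=True).stdout)
```

```text
[ 0.35005553  0.30171447 -0.47594536] 0.2771263212876817
['597.30 -104.00 120 0 1', '597.27 -105.99 120 -2 1', '597.16 -107.98 120 -4 1', '597.08 -108.97 120 -5 1', '596.99 -109.96 120 -6 1', '596.88 -110.95 120 -7 1', '596.75 -111.93 120 -8 1', '596.60 -112.92 120 -9 1']
now [555.2 -48.4 120.1] phi 74.99 tilt [ 0. -0. -1.] t 15.07
-0.45,-0.6,3,0.1,0,0,0.052
-0.45,-0.1,3,-0,0,0,0.052
-0.45,-0.1,3,-0,0,0,0.053
-0.45,-0.1,3,-0,0,0,0.052
-0.45,-0.1,2.9,-0,0,0,0.053
-0.45,-0,3,-0,0,0,0.052
-0.45,-0.1,3,-0,0,0,0.052
-0.45,-0.1,3,-0,0,0,0.053
-0.45,-0.1,3,-0,0,0,0.052
-0.45,-0,3,-0,0,0,0.052
-0.45,-0.1,2.9,-0,0,0,0.053
-0.45,-0.1,3,-0,0,0,0.052
-0.45,-0.1,3,-0,0,0,0.052
-0.45,-0.1,3,-0,0,0,0.053
-0.45,-0,3,-0,0,0,0.052
-0.45,-0.1,3,-0,0,0,0.053
-0.45,-0.1,2.9,-0,0,0,0.052
-0.45,-0.1,3,-0,0,0,0.052
-0.45,-0,3,-0,0,0,0.053
-0.45,-0.1,3,-0,0,0,0.052
-0.45,-0.1,3,-0,0,0,0.052
-0.45,-0.1,3,-0,0,0,0.053
-0.45,-0.1,2.9,-0,0,0,0.052
-0.45,-0,3,-0,0,0,0.052
-0.45,-0.1,3,-0,0,0,0.053
-0.45,-0,2,-0,0,0,0.035
-0.45,-0.1,2,-0,0,0,0.035
-0.45,0,1,-0,0,0,0.017
-0.45,0,1,-0,0,0,0.017
-0.45,-0,1,-0,0,0,0.018
-0.45,-0,1,-0,0,0,0.017
-0.45,-0,1,-0,0,0,0.018
```

>>> {"fn": "drive_tool", "kwargs": {
  "series": [-0.45,-0.6,3,0,0,0,0.052,-0.45,-0.1,3,0,0,0,0.052,-0.45,-0.1,3,0,0,0,0.053,-0.45,-0.1,3,0,0,0,0.052,-0.45,-0.1,2.9,0,0,0,0.053,-0.45,0,3,0,0,0,0.052,-0.45,-0.1,3,0,0,0,0.052,-0.45,-0.1,3,0,0,0,0.053,-0.45,-0.1,3,0,0,0,0.052,-0.45,0,3,0,0,0,0.052]
}}

```text
t: 16.32
eef_pos: [0.5806, -0.0636, 0.1201]
tool_rot: [-0.0, 0.924, 0.382, -0.0]
contact_force: [-0.3, -0.1, 0.1]
gripper_width: 0.279
```

>>> {"fn": "drive_tool", "kwargs": {
  "series": [-0.45,-0.1,2.9,0,0,0,0.053,-0.45,-0.1,3,0,0,0,0.052,-0.45,-0.1,3,0,0,0,0.052,-0.45,-0.1,3,0,0,0,0.053,-0.45,0,3,0,0,0,0.052,-0.45,-0.1,3,0,0,0,0.053,-0.45,-0.1,2.9,0,0,0,0.052,-0.45,-0.1,3,0,0,0,0.052]
}}

```text
t: 17.32
eef_pos: [0.5934, -0.0833, 0.1201]
tool_rot: [-0.0, 0.983, 0.182, -0.0]
contact_force: [-0.7, 0.6, 0.7]
gripper_width: 0.276
```

Run:
```python
from h import *
o=bot.get_obs(); print(o['contact_force'],o['eef_pos'])
a=cam('side')['pixels'][220:370,290:450]; b=cam('wrist')['pixels']
cv2.imwrite('pics/s1.png',np.hstack([cv2.resize(a,(400,375)),cv2.resize(b,(400,375))]))
```

```text
[-0.65051523  0.59438152  0.73902945] [ 0.59339367 -0.08333231  0.12005579]
```

View pics/s1.png

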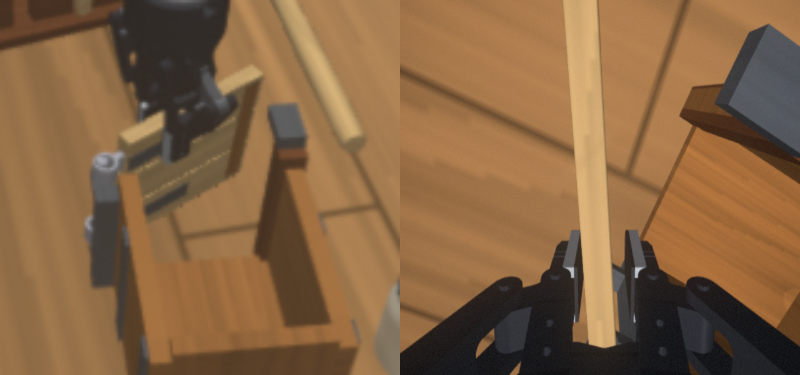

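The gate is swinging with the loose jaws and is still seated, and the post and cleat are clear at the right. I'll continue, more slowly near the stop.

>>> {"fn": "drive_tool", "kwargs": {
  "series": [-0.45,0,3,0,0,0,0.053,-0.45,-0.1,3,0,0,0,0.052,-0.45,-0.1,3,0,0,0,0.052,-0.45,-0.1,3,0,0,0,0.053,-0.45,-0.1,2.9,0,0,0,0.052,-0.45,0,3,0,0,0,0.052,-0.45,-0.1,3,0,0,0,0.053,-0.45,0,2,0,0,0,0.035,-0.45,-0.1,2,0,0,0,0.035,-0.45,0,0,0,0,0,0]
}}

```text
t: 18.68
eef_pos: [0.5971, -0.1081, 0.1201]
tool_rot: [0.0, 0.999, -0.035, 0.0]
contact_force: [0.5, 0.4, -1.4]
gripper_width: 0.274
```

>>> {"fn": "drive_tool", "kwargs": {
  "series": [-0.45,0,1,0,0,0,0.017,-0.45,0,1,0,0,0,0.017,-0.45,0,1,0,0,0,0.017,-0.45,0,0,0,0,0,0]
}}

```text
t: 19.18
eef_pos: [0.5969, -0.1111, 0.1201]
tool_rot: [0.0, 0.998, -0.061, 0.0]
contact_force: [0.4, -0.1, 0.6]
gripper_width: 0.275
```

>>> {"fn": "drive_tool", "kwargs": {
  "series": [-0.45,0,0.7,0,0,0,0.012,-0.45,0,0.7,0,0,0,0.012,-0.45,0,0,0,0,0,0]
}}

```text
t: 19.55
eef_pos: [0.5967, -0.1125, 0.1201]
tool_rot: [0.0, 0.997, -0.073, 0.0]
contact_force: [-1.1, 0.4, -0.5]
gripper_width: 0.272
```

Run:
```python
from h import *
o=bot.get_obs(); print(o['contact_force'],o['eef_pos'],o['t'])
a=cam('side')['pixels'][220:370,290:450]; b=cam('wrist')['pixels']
cv2.imwrite('pics/s2.png',np.hstack([cv2.resize(a,(400,375)),cv2.resize(b,(400,375))]))
```

```text
[-1.06327103  0.36223777 -0.4657568 ] [ 0.5967097  -0.11250532  0.1201383 ] 19.55
```

View pics/s2.png

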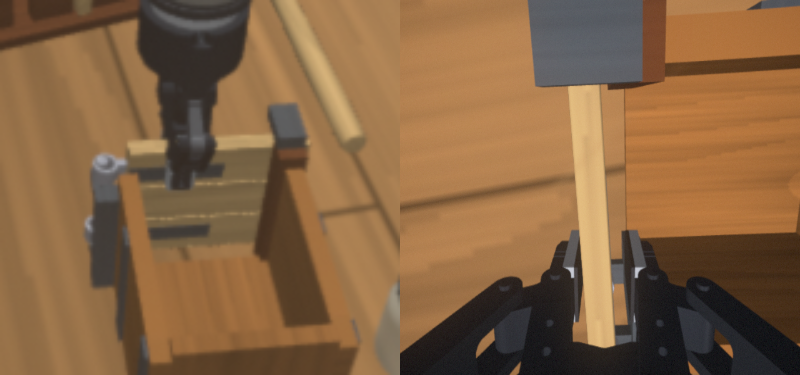

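The gate is already under the cleat, a few millimetres short of the stop. I'll push on in small steps until I feel contact.

>>> {"fn": "drive_tool", "kwargs": {
  "series": [-0.45,0,0.7,0,0,0,0.012,-0.45,0,0.7,0,0,0,0.012,-0.45,0,0,0,0,0,0]
}}

```text
t: 20.02
eef_pos: [0.5965, -0.1138, 0.1201]
tool_rot: [0.0, 0.996, -0.085, 0.0]
contact_force: [-0.5, 0.0, -0.1]
gripper_width: 0.273
```

>>> {"fn": "drive_tool", "kwargs": {
  "series": [-0.45,0,0.7,0,0,0,0.012,-0.45,0,0,0,0,0,0]
}}

```text
t: 20.27
eef_pos: [0.5964, -0.1144, 0.1201]
tool_rot: [-0.0, 0.996, -0.091, 0.0]
contact_force: [0.5, -0.0, 0.4]
gripper_width: 0.273
```

>>> {"fn": "drive_tool", "kwargs": {
  "series": [-0.45,0,0.7,0,0,0,0.012,-0.45,0,0,0,0,0,0]
}}

```text
t: 20.52
eef_pos: [0.5962, -0.1144, 0.1201]
tool_rot: [-0.0, 0.995, -0.096, -0.0]
contact_force: [-1.1, 2.7, 0.7]
gripper_width: 0.275
```

```bash
cat > chk.py <<'E'
from h import *
o=bot.get_obs(); c=cam('wrist'); im=c['pixels']; p=np.array(o['eef_pos'])*1e3
# gate top edge: pale columns at several rows
h=cv2.cvtColor(im,cv2.COLOR_BGR2HSV)
print(o['t'],p.round(1),np.round(o['contact_force'],1))
for r in (130,160,200,240):
    row=h[r,230:420].astype(int); m=np.where((row[:,2]>180)&(row[:,1]<150))[0]+230
    if len(m): m=m[np.abs(m-np.median(m))<30]; print(r,m.min(),m.max(),onz(c,[[(m.min()+m.max())/2,r]],.128)[0].round(4)*1e3)
E
python3 chk.py
```

```text
20.525 [ 596.2 -114.4  120.1] [-1.1  2.7  0.7]
130 259 316 [ 663.6 -117.8  128. ]
160 260 318 [ 656.1 -116.6  128. ]
200 255 314 [ 646.  -113.1  128. ]
240 279 326 [ 634.2 -115.6  128. ]
```

>>> {"fn": "drive_tool", "kwargs": {
  "series": [-0.45,0,0.5,0,0,0,0,-0.45,0,0,0,0,0,0]
}}

```text
t: 20.82
eef_pos: [0.5962, -0.1146, 0.1201]
tool_rot: [-0.001, 0.995, -0.096, -0.0]
contact_force: [-0.5, 3.7, -0.3]
gripper_width: 0.277
```

The stop is solid. I'll back the finger off, open the jaws and lift straight out.

>>> {"fn": "drive_tool", "kwargs": {
  "series": [-0.45,0,-2,0,0,0,-0.03,-0.45,0,-2,0,0,0,-0.03,-0.1,0,0,0,0,0,0,-0.1,0,0,0,0,0,0,-0.1,0,0,-5,0,0,0,-0.1,0,0,-15,0,0,0,-0.1,0,0,-25,0,0,0,-0.1,0,0,-30,0,0,0,-0.1,0,0,-30,0,0,0,-0.1,0,0,0,0,0,0,-0.1,0,0,0,0,0,0]
}}

```text
t: 22.2
eef_pos: [0.5966, -0.1116, 0.2253]
tool_rot: [0.0, 0.998, -0.067, 0.0]
contact_force: [-0.3, -0.6, -0.5]
gripper_width: 0.449
```

Run:
```python
from h import *
o=bot.get_obs(); print(o['contact_force'],o['eef_pos'],o['t'])
a=cam('side')['pixels'][220:370,290:450]; b=cam('wrist')['pixels']
cv2.imwrite('pics/s3.png',np.hstack([cv2.resize(a,(400,375),interpolation=cv2.INTER_CUBIC),cv2.resize(b,(400,375))]))
```

```text
[-0.33575183 -0.6334308  -0.48693406] [ 0.59659932 -0.11163738  0.22526547] 22.2
```

View pics/s3.png

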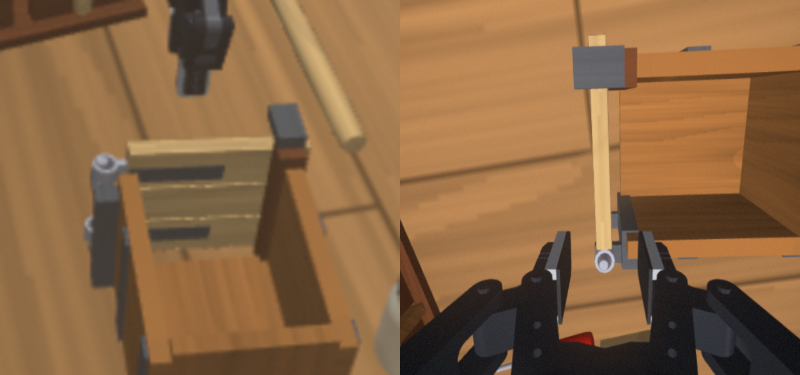

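Run:
```python
from h import *
c=load('wrist'); W=lambda x,y:[(x-400)*1.6,y*1.28]
print('gate end ctr',onz(c,[W(597,36)],.128)*1e3,'gate at cleat',onz(c,[W(599,92)],.128)*1e3,'hinge end',onz(c,[W(603,249)],.128)*1e3)
print('cleat front edge',onz(c,[W(573,48),W(576,88)],.146)*1e3)
print('pin tip',onz(c,[W(604,265)],.114)*1e3)
import glob
```

```text
gate end ctr [[ 698.13466935 -120.28627335  128.        ]] gate at cleat [[ 666.43573213 -117.36250728  128.        ]] hinge end [[ 559.68213445 -106.09629314  128.        ]]
cleat front edge [[ 691.58910288 -103.11976203  146.        ]
 [ 670.60950648 -101.73714989  146.        ]]
pin tip [[ 539.52014725 -104.273426    114.        ]]
```

```bash
python3 -c "
from station import bot
print(bot.hand_in())"
```

```text
the job is handed in; nothing more can be done
None
```

The gate is hung on both pins, swung shut against the stop post and released, and I handed the job in at about 22 s. `hand_in()` gives no verdict, so success isn't confirmed beyond my own checks.

**What I did:** I took the gate from the middle rack slot and found the true pin axis in the top and side views at about world (540, -104) mm. I brought the gate in about 80° open and lowered it in steps of 1 mm or less, meeting no contact until the ledges. I then opened the jaws, leaving the gate standing open, and swung it shut with the jaws loose around it.

**Last checks:**
- **Seated:** Ledge contact came at the expected height with about 5–7 N on the tool. The side view showed the pin tip inside the upper knuckle, close to where a fully seated gate should be.
- **Shut:** I felt a solid stop at about 3–4 N. The final view shows the gate under the cleat, upright and clear of the fingers. It puts the free end at crate x of about -100 mm, inside the -104 limit. Full contact would be about -97, so that disagrees by 3 mm with the contact I felt, though my pixel reading is only good to about 2 mm.
- **Other things on the bench:** Nothing was seen to be touched, but I did not re-measure every bystander at the end.

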